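Catch the pot crocks and keep the dispenser paddle pressed

TASK

Pick up the wooden scoop by its handle and, holding it clear of the sill under the lower end of the crock dispenser's chute, push the spring-loaded paddle in with the scoop's bowl so that the gate opens and all three terracotta crocks slide down into the scoop. Finish while still holding: keep the paddle pushed in by about 20 mm (not at its end stop) with the level scoop, all three crocks in it, and do not let go or put anything down. Leave the other things on the sill where they stand.

Things in the scene. Friction and masses are not known exactly. Their poses are not given: they have to be found in the camera images.
- scoop_grip (a point): wooden scoop (loose, 0.11-0.18 kg): round open bowl (see scoop_bowl) with one straight level handle, 20 mm wide, 20 mm high, from 47 to 156 mm off the bowl's axis. This point: middle of the handle's section, 30 mm above the bowl's underside, 115 mm from its axis. +x from handle to bowl, z up. Starts on the sill, left or right of the dispenser, handle roughly to the robot; grip across it from above
- scoop_bowl (a point): point on the axis of the scoop's bowl, 22.5 mm above its underside (half-way up); axes as scoop_grip. The bowl is 100 mm across at the rim, 84 mm at the foot, 45 mm high, walls 4 mm, floor 5 mm: the front of the rim is 50 mm ahead of this point
- dispenser: crock dispenser, fixed: white housing 120 x 110 x 120 mm high, open aluminium chute above it falling 30 degrees towards the robot, a gate near its lower end. Origin on the sill below the middle of the released paddle's face; +x into the dispenser (the way the paddle is pushed), z up; yaw varies. Housing front at x = 45 mm; chute 30 mm wide inside, top end at x = 118 mm, 240 mm up
- chute_lip (a point): middle of the chute's lower end (edge of its floor), 136 mm above the sill and 12 mm in front of the released paddle's face; axes as dispenser. The chute's underside there is 132 mm above the sill: the bowl goes under it with its rim lower. The crocks leave it towards the robot side and land 10 to 50 mm in front of it, so in the bowl when that is centred against the paddle
- paddle_face (a point): middle of the face of the paddle, a black upright plate 76 mm wide and 62 mm high (50 to 112 mm above the sill), under the chute's end; moves with the paddle; axes as dispenser
- paddle (a joint): how far the paddle is pushed in, m: 0 released, 0.030 at its end stop; it slides level along the dispenser's +x. A spring pushes back: 1.8 N at 0, 4.2 N at 0.020, 5.4 N at 0.030. It lifts the gate at the chute's foot by 1.5 times its travel; the crocks pass from about 0.013 on and slide out within about a second
- crock0_mid (a point): centre of terracotta crock 0 of three, a loose chunk of 18 g with a flat 22 x 22 mm foot and a round domed top, 21 mm high; at the start they queue in the chute behind the closed gate (crock 0 lowest)
- crock1_mid (a point): centre of terracotta crock 1 of three, a loose chunk of 18 g with a flat 22 x 22 mm foot and a round domed top, 21 mm high; at the start they queue in the chute behind the closed gate (crock 0 lowest)
- crock2_mid (a point): centre of terracotta crock 2 of three, a loose chunk of 18 g with a flat 22 x 22 mm foot and a round domed top, 21 mm high; at the start they queue in the chute behind the closed gate (crock 0 lowest)
- jar: bystander: empty glass jar with a steel twist cap, 72 mm across, 108 mm high; origin at the centre of its underside (on the other side of the dispenser from the scoop)
- mister: bystander: chrome misting bottle, 74 mm across, 170 mm high; origin at the centre of its underside
- saucer: bystander: white ceramic saucer, 150 mm across, 18 mm high; origin at the centre of its underside
- pot: bystander: terracotta pot on the saucer, 122 mm across, 105 mm high; origin at the centre of its underside
- small_pot: bystander: small terracotta pot, 68 mm across, 62 mm high; origin at the centre of its underside
- brush: bystander: small hand brush of light wood, 150 mm long, lying between the robot and the dispenser; origin at the middle of its underside
Things that resemble listed ones, but are neither listed nor needed, are in the scene too. Of the things that look like the part that bears scoop_grip, the largest one is meant.

How it is judged:
On the way, in this order (a step that is already met when the one before it is completed fails the run):
1. the scoop is lifted clear of the sill while the gate is still shut (height (world z) of scoop_bowl above 0.045 m and value of joint paddle below 0.006 m), for 0.1 s.
2. all three crocks are in the scoop, which is held clear of the sill and presses the paddle (horizontal distance between each of crock0_mid, crock1_mid, crock2_mid and scoop_bowl below 0.047 m and z of crock0_mid in the frame of scoop_bowl between -0.023 and 0.036 m and z of crock1_mid in the frame of scoop_bowl between -0.023 and 0.036 m and z of crock2_mid in the frame of scoop_bowl between -0.023 and 0.036 m and value of joint paddle above 0.009 m and height (world z) of scoop_bowl above 0.04 m), for 0.2 s.
At the end, for the whole second after the job is handed in: While the robot still holds the scoop: the paddle stays pushed in by 15 to 25 mm by the scoop (not by the robot itself, scoop pressing with over 1.5 N), the scoop is in the fingers, clear of the sill (underside at least 17 mm up) and within 17 degrees of level, and all three crocks lie in its bowl (value of joint paddle between 0.015 and 0.025 m and contact force between scoop and paddle above 1.5 N and contact force between the fingers and scoop above 1 N and contact force between the arm and paddle below 0.3 N and height (world z) of scoop_bowl above 0.04 m and angle between scoop_bowl's own z axis and vertical below 0.3 rad and horizontal distance between each of crock0_mid, crock1_mid, crock2_mid and scoop_bowl below 0.047 m and z of crock0_mid in the frame of scoop_bowl between -0.023 and 0.036 m and z of crock1_mid in the frame of scoop_bowl between -0.023 and 0.036 m and z of crock2_mid in the frame of scoop_bowl between -0.023 and 0.036 m); the arm keeps its last pose, push and grip.
It fails at once if one of the bystanders is shifted by more than 30 mm (distance of any of jar, mister, saucer, pot, small_pot, brush from where it was at the start of the episode above 0.03 m).
It also fails if it takes over 51 s, if anything falls off the work surface, if the arm or the gripper's body presses on something with over 40 N, if the wrist force passes 120 N, or if a joint passes its speed limit or range.

ROBOT

A 7-joint arm with a two-finger parallel gripper is mounted at the origin on the work surface. World frame = base frame: x ahead of the robot, y to its left, z up, the work surface at z = 0. Lengths are in m, angles in rad, forces in N, time in s.
With the tool pointing down it reaches from about 0.4 to 0.85 m from the base axis. Payload 10.4 kg.
Tool frame: the origin (TCP) lies at the very end of the fingers, on their centre line; the grasp point (between the pads) lies manip.grasp_offset behind it (manip.grasp_offset is the distance from the TCP to the grasp point, in m); z points along the fingers, x is the direction in which the jaws open and shut, and the axes are right-handed (so a half turn about z gives the same grasp; the last joint's range is limited). The gripper opens to 85 mm and grips with 20 to 120 N. Pads are 22 mm wide; open, the fingers measure 114 mm over their backs; the gripper's body (76 mm by 85 mm) begins 54 mm behind the grasp point. The pads swing forward as they close: fully open they stand 13 mm farther back than shut.
Start: joints at [1.132, 0.332, -0.065, 1.46, 0.022, 1.35, -0.088], TCP at [0.252, -0.572, 0.231] pointing down, gripper open.
Joint ranges: [-2.6, 2.6], [-0.5, 2.12], [-1.47, 1.34], [0.16, 2.42], [-1.27, 4.41], [0.06, 2.06], [-2.6, 2.6]. Speed limits (rad/s): [2.22, 2.22, 2.79, 2.79, 3.14, 3.14, 3.14].

INTERFACE

Orientations are given as a unit quaternion [x, y, z, w].
In Python, from workcell import manip gives the robot as it stands.
- The arm moves only by the shell command python3 -m crank 'ROWS' [FORCE]. ROWS is JSON, a list that holds one entry, the list of rows, each a list of 7 numbers: the shift along the world's x, y, z in units of 60 mm (1.0 is 60 mm), then the turn, a rotation vector about the world's x, y, z in units of 5 degrees (1.0 is 5 degrees), then the finger opening in mm, from 0 to 85.4. A call has 1 to 8 rows; each row shifts and turns the commanded pose from where the row before left it; what a row does not reach is not made up. A row lasts 1/8 s, in which the tool goes at most 62.5 mm and 10.7 degrees, less where a joint would pass 70% of its speed; a pose out of reach is approached as far as the arm can. A call is refused whole if a number of a shift passes 1 or a number of a turn 1, either way. A call with a gripper value outside its range is refused whole. The fingers move at their own pace and stop on an object; FORCE is the grip in N (left out, the last holds). Time passes only in rows, so rows that do not move let the fingers close. It gives the time, the measured TCP pose, the force and the opening at its end, in the units of the state.
- manip.get_obs(): the state, without advancing time (a new reading comes with each control period).
- manip.camera(name): name is "scene" or "top"; returns (picture, depth): 480x640x3 uint8, blue, green, red; 480x640 float32, m along the optical axis (not along the pixel's ray), 0 where there is no reading.
- manip.get_calibration(name): a dict with "fx", "fy", "cx", "cy" (pixels), "k1" (the pictures are not rectified: a ray, as slopes to the right and down, at radius r is drawn at 1 + k1 r^2 times it, then the intrinsics apply), "rvec" (rotation vector, rad) and "tvec" (3), from world to camera coordinates, as OpenCV has them. Camera axes: x right, y down, z forward; pixel columns grow to the right and rows downward; lengths in m; the calibration is good to about 2 mm. A picture is of the moment at which its call begins. get_calibration takes no time and is no camera call.
- manip.hand_in(): hands the job in, once; it reports no verdict.
The state is a dict: "clock": time; "joint_pos": joint angles; "joint_velocities": joint speeds; "tau": joint torques, N m; "position": TCP position; "ee_rot": TCP orientation; "ft_force": force on the tool from outside, world axes, zero at the start; "torque": the same for the moment, N m; "grip_width": opening from 0.0 (shut) to 1.0 (fully open).
Only numpy, scipy, OpenCV 4.12 (cv2) and the standard library are available. Lean on these libraries where they do the work, as an engineer would, in place of code of your own. Each camera call takes 0.05 s, during which the arm holds its last target.

## Working session

There is one attempt and no reset: what is moved stays moved. The work goes in short steps, Python scripts to look and compute and a shell command to move; the robot and the scene stay as the last step left them, time stands still between calls to the robot, and variables do not carry over. Pictures are saved under pics/ and viewed, and the job is handed in when it is done.

```bash
ls; mkdir -p pics; cat > h.py <<'E'
import numpy as np,cv2
from workcell import manip
def snap(n,f):
    im,d=manip.camera(n); cv2.imwrite('pics/%s.png'%f,im); np.save('pics/%s.npy'%f,d); return im,d
def cloud(n,d):
    c=manip.get_calibration(n); R=cv2.Rodrigues(np.array(c['rvec'],float))[0]; t=np.array(c['tvec'],float).ravel()
    K=np.array([[c['fx'],0,c['cx']],[0,c['fy'],c['cy']],[0,0,1.]])
    v,u=np.mgrid[0:480,0:640]; p=np.stack([u,v],-1).reshape(-1,1,2).astype(float)
    s=cv2.undistortPoints(p,K,np.array([c['k1'],0,0,0.])).reshape(480,640,2)
    P=np.concatenate([s*d[...,None],d[...,None]],-1)
    return (P-t)@R
E
python3 - <<'E'
from h import *
for n in('scene','top'):
    snap(n,n+'0'); print(manip.get_calibration(n))
print(manip.get_obs(),manip.grasp_offset)
E
```

```text
pics
{'fx': 601.7881533813794, 'fy': 601.7881533813794, 'cx': 320.7695404992011, 'cy': 226.7294154675569, 'k1': 0.010680223933424014, 'rvec': array([ 1.3865367 ,  2.37612618, -0.73380008]), 'tvec': array([ 0.2275216 , -0.34354181,  1.73612969])}
{'fx': 457.45051196532467, 'fy': 457.45051196532467, 'cx': 312.6845833509471, 'cy': 238.36863270815886, 'k1': 0.014661991549771087, 'rvec': array([ 2.16133504, -2.13621552,  0.11239058]), 'tvec': array([0.05384366, 0.536204  , 0.9854285 ])}
{'clock': 0.1, 'joint_pos': array([ 1.13238352,  0.33278455, -0.06467414,  1.46086083,  0.02161228,
        1.34988794, -0.08845755]), 'joint_velocities': array([-0.00086716, -0.00194281, -0.00139527, -0.00211556,  0.0007069 ,
       -0.00207337,  0.00040726]), 'tau': array([ 2.47452139e-03, -6.26737905e+01,  4.98836150e-02, -3.92431068e+01,
        1.63883425e-02,  6.80137266e-03, -4.04879245e-05]), 'position': array([ 0.25230376, -0.57144776,  0.23060882]), 'ee_rot': array([ 8.37845346e-01, -5.45907307e-01, -5.41583446e-04, -3.07022864e-04]), 'ft_force': array([-0.08386551,  0.90406269, -0.25381214]), 'torque': array([ 0.0403479 , -0.00115009, -0.0334142 ]), 'grip_width': 1.000289378546102} 0.0187
```

View pics/scene0.png

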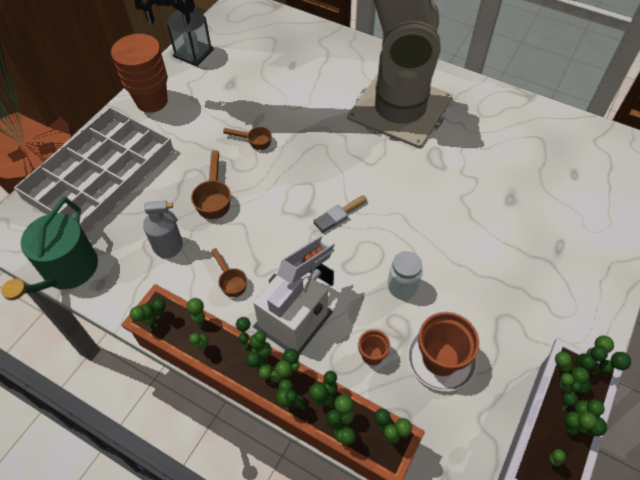

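View pics/top0.png

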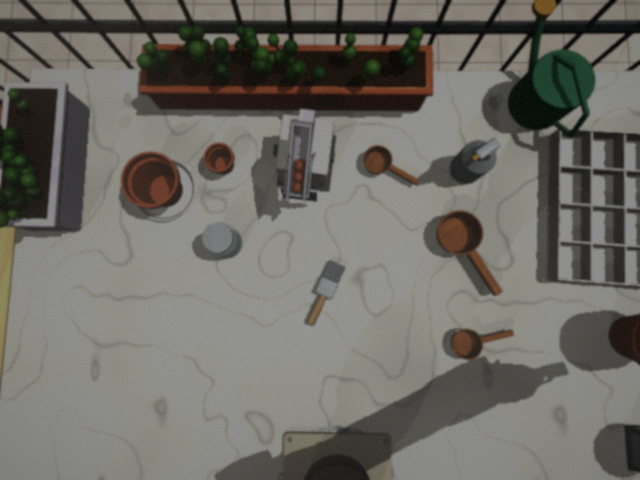

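The top picture shows the large scoop with its bowl at about (460,233) and its handle end at (495,290). The dispenser chute runs from (305,115) down to (297,200), with the brush at (327,290) and the mister at (475,160). Next I measure positions.

```bash
python3 - <<'E'
from h import *
im=cv2.imread('pics/top0.png'); d=np.load('pics/top0.npy'); P=cloud('top',d); 
hsv=cv2.cvtColor(im,cv2.COLOR_BGR2HSV)
np.set_printoptions(precision=4,suppress=True)
v,u=np.mgrid[0:480,0:640]
# scoop
box=(u>425)&(u<515)&(v>200)&(v<305)&(d>0)
s=box&(P[...,2]>0.012)&(P[...,2]<0.08)
Q=P[s]; print('scoop n',len(Q),Q.min(0),Q.max(0))
rim=Q[(Q[:,2]>0.041)]; print('rim',rim.shape,rim.min(0),rim.max(0))
# handle points
h=box&(P[...,2]>0.03)&(P[...,2]<0.05)&(v>256); H=P[h]; print('handle',H.mean(0),H.min(0),H.max(0))
l=cv2.fitLine(H[:,:2].astype(np.float32),cv2.DIST_L2,0,.01,.01).ravel(); print('dir',l,np.degrees(np.arctan2(l[1],l[0])))
t=(H[:,:2]-l[2:])@l[:2]; w=(H[:,:2]-l[2:])@np.array([-l[1],l[0]]);print(t.min(),t.max(),np.percentile(w,[2,98]), np.percentile(H[:,2],[10,50,90]))
c,r=cv2.minEnclosingCircle(rim[:,:2].astype(np.float32)); print('rimcircle',c,r)
big=cv2.resize(im[90:300,220:420],None,fx=4/1.3,fy=4/1.3,interpolation=cv2.INTER_CUBIC); cv2.imwrite('pics/crop.png',big[:600,:800])
for z0,z1 in((0.1,0.125),(0.125,0.15),(0.15,0.2),(0.2,0.28)):
    m=(u>250)&(u<345)&(v>95)&(v<215)&(P[...,2]>z0)&(P[...,2]<z1); q=P[m]; print(z0,len(q),q.min(0),q.max(0))
# bystanders
for n,b in dict(jar=(195,245,215,265),mister=(445,500,135,190),small=(200,240,138,178),brush=(300,350,255,330),saucer=(115,195,145,222)).items():
    m=(u>b[0])&(u<b[1])&(v>b[2])&(v<b[3])&(P[...,2]>0.008); q=P[m]; print(n,len(q),q.min(0),q.max(0))
E
```

```text
scoop n 1267 [ 0.4157 -0.3522  0.0121] [ 0.6008 -0.2122  0.05  ]
rim (390, 3) [ 0.4179 -0.3462  0.041 ] [ 0.6008 -0.2122  0.05  ]
handle [ 0.4593 -0.3182  0.0388] [ 0.4157 -0.3522  0.03  ] [ 0.4978 -0.2838  0.0446]
dir [ 0.8329  0.5534  0.4593 -0.3182] 33.60161
-0.048916714320041736 0.051122490477947466 [-0.0115  0.009 ] [0.0351 0.0392 0.0418]
rimcircle (0.5051294565200806, -0.28650063276290894) 0.10148339718580246
0.1 1870 [ 0.6157 -0.0026  0.1   ] [0.8375 0.1454 0.1248]
0.125 77 [0.6027 0.0316 0.1251] [0.7716 0.1303 0.1499]
0.15 1478 [0.5911 0.0581 0.1502] [0.7809 0.1153 0.2   ]
0.2 408 [0.6492 0.0603 0.2   ] [0.7415 0.1036 0.2423]
jar 1114 [0.4102 0.0401 0.0085] [0.5605 0.2886 1.0448]
mister 1552 [ 0.4102 -0.3253  0.0087] [0.7401 0.0401 1.0448]
small 637 [0.4102 0.0401 0.0081] [0.7443 0.306  1.0448]
brush 928 [ 0.3442 -0.0109  0.0089] [0.4887 0.0731 1.0448]
saucer 3222 [0.4102 0.0401 0.008 ] [0.7217 0.4692 1.0448]
```

View pics/crop.png

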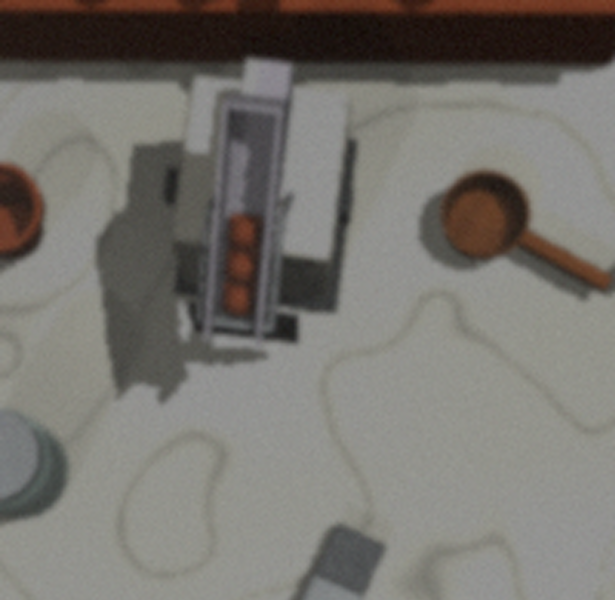

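```bash
python3 - <<'E'
from h import *
im=cv2.imread('pics/top0.png'); d=np.load('pics/top0.npy'); P=cloud('top',d); 
np.set_printoptions(precision=4,suppress=True)
v,u=np.mgrid[0:480,0:640]; ok=d>0; Z=P[...,2]
from scipy.optimize import least_squares
m=ok&(u>430)&(u<490)&(v>205)&(v<258)&(Z>0.040)&(Z<.052); q=P[m][:,:2]
f=least_squares(lambda p:np.hypot(*(q-p[:2]).T)-p[2],[.55,-.25,.048],loss='soft_l1',f_scale=.002); print('bowl',f.x,len(q))
print('disp')
q=P[ok&(u>250)&(u<345)&(v>95)&(v<215)&(abs(Z-.12)<.004)][:,:2]; 
r=cv2.minAreaRect(q.astype(np.float32)); print('housing',r,len(q)); 
# vertical-ish: chute points: those with z>0.135
m=ok&(u>270)&(u<325)&(v>95)&(v<210)&(Z>.14)&(Z<.26); q=P[m]; r=cv2.minAreaRect(q[:,:2].astype(np.float32)); print('chute',r,cv2.boxPoints(r),len(q))
# plane fit of chute -> slope direction
A=np.c_[q[:,:2],np.ones(len(q))]; 
g=least_squares(lambda p:A@p-q[:,2],[0.5,0,0],loss='soft_l1',f_scale=.003).x; print('grad',g,np.degrees(np.arctan2(g[1],g[0])),np.hypot(*g[:2]))
# dark pixels paddle top
gray=im.max(2); m=ok&(u>278)&(u<322)&(v>188)&(v<206)&(gray<45)&(Z>.09)&(Z<.125); q=P[m]; print('paddle',len(q),cv2.minAreaRect(q[:,:2].astype(np.float32)),np.percentile(q[:,2],[10,50,90]))
yy,xx=np.where(m); print(xx.min(),xx.max(),yy.min(),yy.max())
for n,b in dict(jar=(195,245,215,265),mister=(445,500,135,190),brush=(300,350,255,330),small=(362,420,142,185)).items():
    m=ok&(u>b[0])&(u<b[1])&(v>b[2])&(v<b[3])&(Z>0.01); q=P[m]; print(n,len(q),q.min(0),q.max(0))
# scene cam
d2=np.load('pics/scene0.npy');im2=cv2.imread('pics/scene0.png');P2=cloud('scene',d2);Z2=P2[...,2]
m=(d2>0)&(u>180)&(u<240)&(v>145)&(v<225)&(Z2>.012)&(Z2<.07);q=P2[m];print('scoop scene',q.min(0),q.max(0))
m=(d2>0)&(u>310)&(u<340)&(v>258)&(v<292)&(im2.max(2)<45)&(Z2>.04)&(Z2<.12);q=P2[m];print('paddle scene',len(q),np.percentile(q,[2,50,98],axis=0))
cv2.imwrite('pics/crop2.png',cv2.resize(im2[220:360,220:400],None,fx=4,fy=4,interpolation=cv2.INTER_CUBIC))
E
```

```text
bowl [ 0.5507 -0.2624  0.0478] 334
disp
housing ((0.7238592505455017, 0.07867307960987091), (0.10962517559528351, 0.11965495347976685), 83.66871643066406) 1618
chute ((0.6857230067253113, 0.08246392011642456), (0.05038601532578468, 0.18851874768733978), 83.03364562988281) [[0.5891 0.0689]
 [0.7762 0.046 ]
 [0.7823 0.096 ]
 [0.5952 0.1189]] 1940
grad [ 0.2651 -0.0157  0.0069] -3.3958044401289302 0.26556462383720353
paddle 25 ((0.6184107661247253, 0.06016150489449501), (0.01088346540927887, 0.004487416706979275), 84.52251434326172) [0.093  0.1094 0.1129]
310 315 193 197
jar 1099 [0.4903 0.2211 0.0109] [0.5605 0.2886 0.1139]
mister 1534 [ 0.6672 -0.3253  0.0101] [ 0.7401 -0.2507  0.1735]
brush 909 [ 0.3442 -0.0109  0.0101] [0.4887 0.0731 0.025 ]
small 474 [ 0.6627 -0.1765  0.0101] [ 0.7526 -0.0518  0.0344]
scoop scene [ 0.4175 -0.3513  0.012 ] [ 0.6019 -0.2147  0.052 ]
paddle scene 196 [[0.6271 0.0875 0.0582]
 [0.6301 0.1085 0.0923]
 [0.6334 0.1246 0.1158]]
```

View pics/crop2.png

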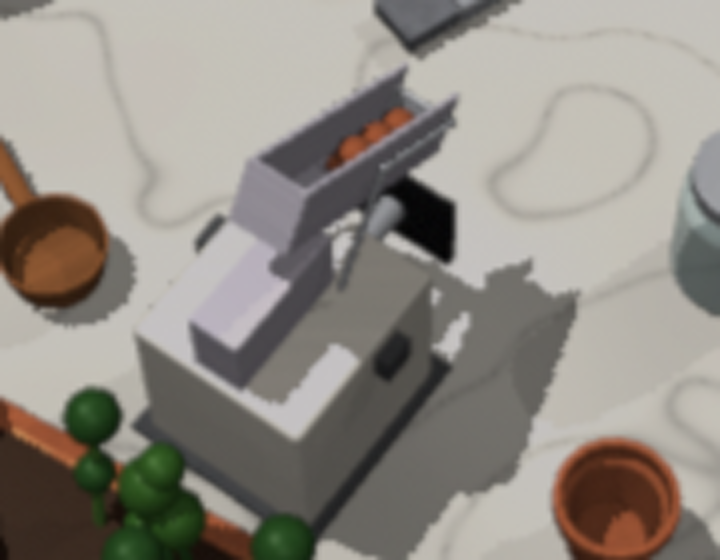

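Checks against the given sizes:
- **Housing:** 120 x 110 mm, top at 0.12, which gives yaw ≈ -6.6° and dispenser origin ≈ (0.620, 0.090).
- **Scoop:** rim radius ≈ 48 mm and handle end 156 mm from the axis, which match.
- **Grip point:** about (0.454, -0.323), handle yaw ≈ 32°.

Next I approach.

```bash
python3 -m crank '[[[0.42,0.515,0,0,0,0.21,60],[0.42,0.515,0,0,0,0.21,60],[0.42,0.515,0,0,0,0.21,60],[0.42,0.515,0,0,0,0.21,60],[0.42,0.515,0,0,0,0.21,60],[0.42,0.515,0,0,0,0.21,60],[0.42,0.515,0,0,0,0.21,60],[0.42,0.515,0,0,0,0.21,60]]]' 100
python3 -m crank '[[[0,0,-0.7,0,0,0,60],[0,0,-0.7,0,0,0,60],[0,0,-0.3,0,0,0,60],[0,0,0,0,0,0,60]]]' 100
python3 - <<'E'
from h import *
from scipy.spatial.transform import Rotation as R
o=manip.get_obs(); r=R.from_quat(o['ee_rot']).as_matrix(); print(o['position'],np.degrees(np.arctan2(r[1,0],r[0,0])),r[:,2],o['ft_force'],o['grip_width'])
im,d=snap('top','top1'); cv2.imwrite('pics/top1c.png',cv2.resize(im[180:320,400:560],None,fx=4,fy=4))
snap('scene','scene1')
E
```

```text
clock: 1.1
position: [0.4546, -0.3234, 0.231]
ee_rot: [0.876, -0.483, -0.0, 0.0]
ft_force: [0.7, -0.5, 0.2]
grip_width: 0.702
clock: 1.6
position: [0.4536, -0.3243, 0.1287]
ee_rot: [0.876, -0.483, -0.001, -0.0]
ft_force: [-0.5, -0.4, 0.7]
grip_width: 0.704
[ 0.45359652 -0.32434004  0.12869254] -57.78307189453608 [-0.00149372  0.00114349 -0.99999823] [-0.46621597 -0.41050142  0.71683843] 0.703548700406506
```

View pics/top1c.png

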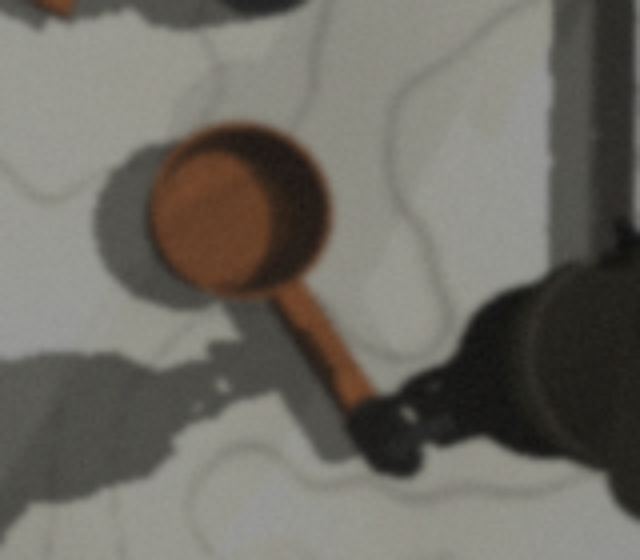

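View pics/scene1.png

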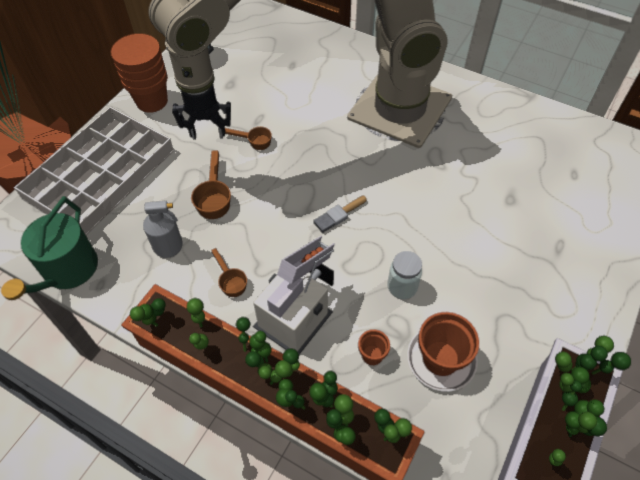

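The top crop shows the bowl undisturbed and the gripper over the far end of the handle. In the scene view the open fingers (about 205,115) straddle the handle's line. Measured pose and jaw angle agree with the plan, so I descend in two steps and close.

```bash
python3 -m crank '[[[0,0.01,-0.5,0,0,0,60],[0,0,-0.5,0,0,0,60],[0,0,-0.4,0,0,0,60],[0,0,-0.3,0,0,0,60],[0,0,-0.2,0,0,0,60],[0,0,0,0,0,0,60]]]' 100
python3 -m crank '[[[0,0,0,0,0,0,30],[0,0,0,0,0,0,10],[0,0,0,0,0,0,5],[0,0,0,0,0,0,5],[0,0,0,0,0,0,5],[0,0,0,0,0,0,5]]]' 100
```

```text
clock: 2.45
position: [0.454, -0.3239, 0.0152]
ee_rot: [0.876, -0.483, -0.0, -0.0]
ft_force: [-0.1, 0.8, 0.9]
grip_width: 0.703
clock: 3.2
position: [0.4543, -0.3243, 0.0158]
ee_rot: [0.876, -0.483, 0.0, 0.0]
ft_force: [-0.7, 0.2, 5.5]
grip_width: 0.207
```

```bash
python3 -m crank '[[[0,0,0.2,0,0,0,5],[0,0,0.4,0,0,0,5],[0,0,0.4,0,0,0,5],[0,0,0.4,0,0,0,5],[0,0,0,0,0,0,5],[0,0,0,0,0,0,5]]]' 100
python3 - <<'E'
from h import *
im,d=snap('top','top2'); cv2.imwrite('pics/top2c.png',cv2.resize(im[180:320,400:560],None,fx=4,fy=4))
im,d2=snap('scene','scene2'); cv2.imwrite('pics/scene2c.png',cv2.resize(im[90:240,130:330],None,fx=4,fy=4))
P=cloud('top',d); v,u=np.mgrid[0:480,0:640]; Z=P[...,2]
m=(d>0)&(u>420)&(u<500)&(v>195)&(v<262)&(Z>.06)&(Z<.2); q=P[m]
print(len(q),np.percentile(q[:,2],[2,10,50,90,98]),q.min(0),q.max(0))
from scipy.optimize import least_squares
top=q[q[:,2]>.10]
f=least_squares(lambda p:top@np.r_[p[:2],0]+p[2]-top[:,2],[0,0,.13],loss='soft_l1',f_scale=.003); print(len(top),f.x)
f=least_squares(lambda p:np.hypot(*(top[:,:2]-p[:2]).T)-p[2],[.55,-.26,.048],loss='soft_l1',f_scale=.002); print('bowl',f.x)
E
```

```text
clock: 3.95
position: [0.4535, -0.3236, 0.0985]
ee_rot: [0.876, -0.483, -0.001, 0.0]
ft_force: [-0.5, -0.2, -1.8]
grip_width: 0.213
2170 [0.08345553 0.08508677 0.09038198 0.12527175 0.1278226 ] [ 0.48240536 -0.31458917  0.08058814] [ 0.59829164 -0.2113952   0.13046338]
929 [-0.04154387  0.07461123  0.16323201]
bowl [ 0.54699083 -0.26070058  0.0473064 ]
```

View pics/scene2c.png

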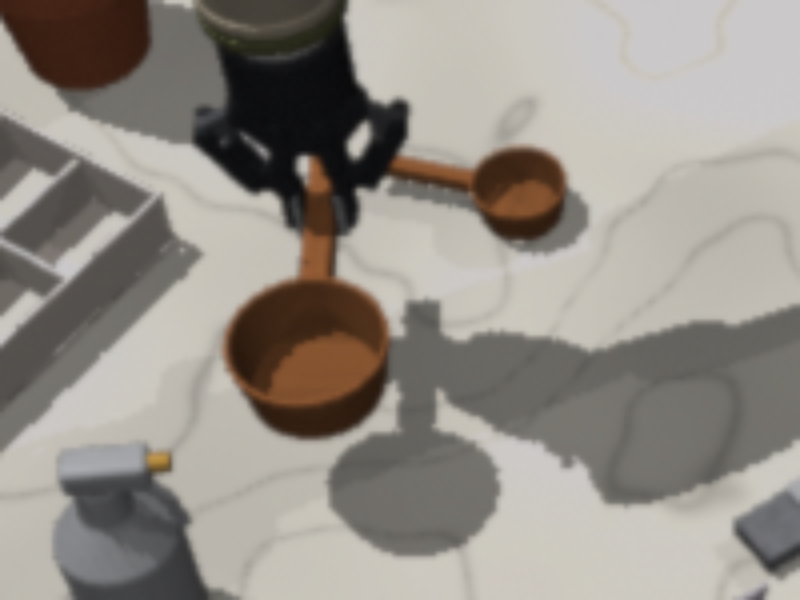

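View pics/top2c.png

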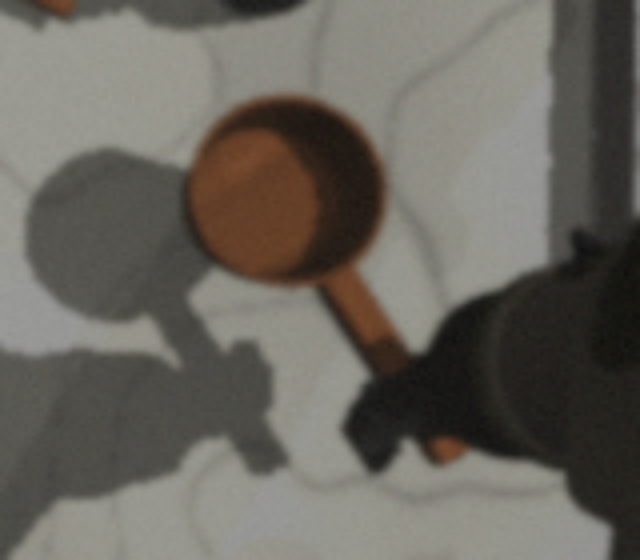

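The scoop is gripped, lifted and roughly level, with the handle between the fingers and the bowl at top-crop (287,190). Now I swing it to a pre-push pose, with the bowl about 100 mm in front of the paddle and the yaw aligned.

```bash
python3 -m crank '[[[-0.05,0.25,0,0,0,-0.25,5],[-0.05,0.45,0,0,0,-0.45,5],[-0.05,0.5,0,0,0,-0.5,5],[-0.05,0.5,0,0,0,-0.5,5],[-0.05,0.5,0,0,0,-0.5,5],[-0.05,0.5,0,0,0,-0.5,5],[-0.05,0.5,0,0,0,-0.5,5],[-0.05,0.5,0,0,0,-0.5,5]]]' 100
python3 -m crank '[[[-0.05,0.5,0,0,0,-0.5,5],[-0.05,0.5,0,0,0,-0.5,5],[-0.05,0.5,0,0,0,-0.5,5],[-0.05,0.5,0,0,0,-0.5,5],[-0.05,0.5,0,0,0,-0.5,5],[-0.05,0.5,0,0,0,-0.6,5],[-0.05,0.5,0,0,0,-0.6,5],[-0.05,0.4,0,0,0,-0.6,5]]]' 100
python3 -m crank '[[[0,0,-0.1,0,0,-0.2,5],[0,0,-0.15,0,0,-0.1,5],[0,0,-0.1,0,0,0,5],[0,0,0,0,0,0,5],[0,0,0,0,0,0,5]]]' 100
cat > m.py <<'E'
from h import *
import sys
from scipy.optimize import least_squares
from scipy.spatial.transform import Rotation as R
np.set_printoptions(precision=4,suppress=True)
n=sys.argv[1]
o=manip.get_obs(); r=R.from_quat(o['ee_rot']).as_matrix(); print(o['position'],'jaw',np.degrees(np.arctan2(r[1,0],r[0,0])),r[:,2],o['ft_force'],o['grip_width'])
im,d=snap('top','top'+n); im2,d2=snap('scene','scene'+n)
cv2.imwrite('pics/c%s.png'%n,np.hstack([cv2.resize(im[110:330,210:410],(400,440)),cv2.resize(im2[130:350,210:410],(400,440))]))
P=cloud('top',d); Z=P[...,2]; hsv=cv2.cvtColor(im,cv2.COLOR_BGR2HSV)
wood=(hsv[...,0]<20)&(hsv[...,1]>90)&(d>0)&(Z>.04)&(Z<.128)
v,u=np.mgrid[0:480,0:640]; m=wood&(u>230)&(u<380)&(v>170)&(v<330); q=P[m]
zt=np.percentile(q[:,2],99); print('n',len(q),'ztop',zt, 'min',q.min(0),'max',q.max(0))
for i in range(2):
    c0=o['position'][:2]+.113*np.array([np.cos(np.radians(-6.6)),np.sin(np.radians(-6.6))])
    top=q[(q[:,2]>zt-.008)&(np.hypot(*(q[:,:2]-c0).T)<.06)]
f=least_squares(lambda p:np.hypot(*(top[:,:2]-p[:2]).T)-p[2],[*c0,.048],loss='soft_l1',f_scale=.002); print('bowl',f.x,len(top))
ring=q[abs(np.hypot(*(q[:,:2]-f.x[:2]).T)-.048)<.003]; ring=ring[ring[:,2]>zt-.025]
A=np.c_[ring[:,:2]-f.x[:2],np.ones(len(ring))]; g=least_squares(lambda p:A@p-ring[:,2],[0,0,zt],loss='soft_l1',f_scale=.002).x; print('rim plane',g)
s=f.x[:2]-o['position'][:2]; print('scoop yaw',np.degrees(np.arctan2(s[1],s[0])),np.hypot(*s))
O=np.array([.6196,.0903]); a=np.radians(-6.6); ax=np.array([np.cos(a),np.sin(a)]); b=f.x[:2]-O; print('bowl in disp',b@ax,b@np.array([-ax[1],ax[0]]))
E
python3 m.py 3
```

```text
clock: 5.05
position: [0.4294, -0.1009, 0.0986]
ee_rot: [0.786, -0.618, -0.001, 0.0]
ft_force: [0.2, 0.2, -1.8]
grip_width: 0.213
clock: 6.05
position: [0.4053, 0.1332, 0.0987]
ee_rot: [-0.657, 0.754, 0.0, -0.0]
ft_force: [0.6, -1.0, -1.4]
grip_width: 0.21
clock: 6.68
position: [0.4062, 0.1318, 0.0784]
ee_rot: [-0.648, 0.762, -0.0, 0.0]
ft_force: [-0.0, 0.1, -1.6]
grip_width: 0.211
[0.4062 0.1318 0.0784] jaw -99.29230344350914 [ 0.0001 -0.     -1.    ] [-0.0443  0.0592 -1.6485] 0.211340385470337
n 1498 ztop 0.10848693196966841 min [0.4525 0.068  0.0616] max [0.5649 0.1636 0.1108]
bowl [0.5171 0.1148 0.0468] 223
rim plane [-0.0197 -0.0098  0.1055]
scoop yaw -8.761485078748352 0.11223590711479324
bowl in disp -0.10458539427091774 0.012514645257310372
```

View pics/c3.png

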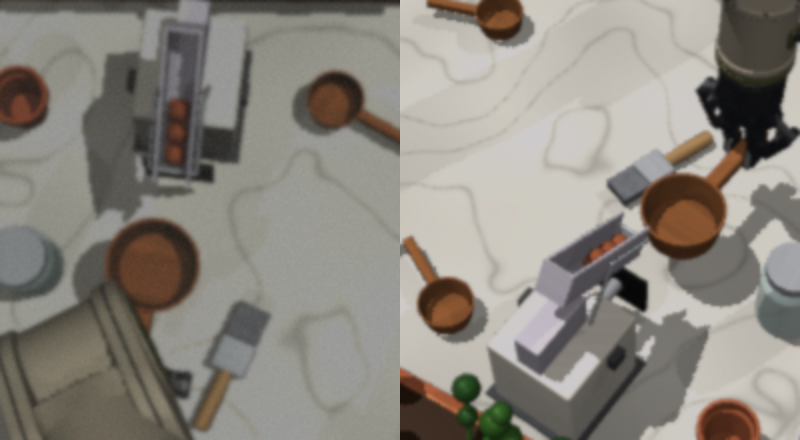

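The chute, paddle and all three crocks are untouched. The bowl is level, but it sits about 12 mm to the left and 2° over-turned. I correct that and move to just short of contact.

```bash
python3 -m crank '[[[0,-0.14,-0.04,0,0,0.2,5],[-0.03,-0.13,-0.04,0,0,0.2,5],[0.2,-0.02,0,0,0,0,5],[0.2,-0.02,0,0,0,0,5],[0.2,-0.025,0,0,0,0,5],[0.05,-0.01,0,0,0,0,5],[0,0,0,0,0,0,5],[0,0,0,0,0,0,5]]]' 100
python3 m.py 4
```

```text
clock: 7.78
position: [0.4429, 0.1114, 0.0735]
ee_rot: [-0.661, 0.75, 0.0, -0.0]
ft_force: [0.6, 0.2, -0.5]
grip_width: 0.215
[0.4429 0.1114 0.0735] jaw -97.25938260392883 [-0.0003 -0.0002 -1.    ] [ 0.5544  0.1726 -0.5214] 0.21524289936024577
n 1116 ztop 0.10419086646941728 min [0.5086 0.0521 0.0563] max [0.6022 0.1464 0.1078]
bowl [0.5554 0.0985 0.0464] 155
rim plane [-0.0056  0.0106  0.1009]
scoop yaw -6.579367961056294 0.11325337757715748
bowl in disp -0.06467060591198819 0.0007353849318021993
```

View pics/c4.png

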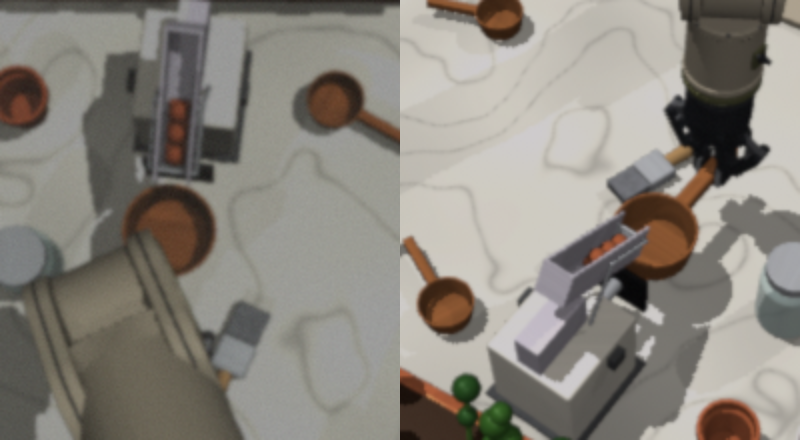

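The bowl is centred, aligned and about 15 mm short of contact. I push slowly, using force to detect contact.

```bash
python3 -m crank '[[[0.1,-0.01,0,0,0,0,5],[0.07,-0.01,0,0,0,0,5],[0,0,0,0,0,0,5]]]' 100
python3 -m crank '[[[0.07,-0.01,0,0,0,0,5],[0,0,0,0,0,0,5]]]' 100
python3 -m crank '[[[0.07,-0.01,0,0,0,0,5],[0,0,0,0,0,0,5]]]' 100
python3 -m crank '[[[0.07,-0.005,0,0,0,0,5],[0,0,0,0,0,0,5]]]' 100
python3 -c "
from h import *
print(manip.get_obs()['ft_force'])"
```

```text
clock: 8.25
position: [0.4538, 0.1101, 0.0735]
ee_rot: [-0.661, 0.751, 0.0, 0.0]
ft_force: [0.2, -0.9, -1.2]
grip_width: 0.208
clock: 8.5
position: [0.4579, 0.1095, 0.0735]
ee_rot: [-0.661, 0.751, -0.0, 0.0]
ft_force: [0.5, -0.3, -1.4]
grip_width: 0.215
clock: 8.75
position: [0.4617, 0.109, 0.0733]
ee_rot: [-0.661, 0.751, 0.0, -0.0]
ft_force: [-1.0, -0.3, -1.2]
grip_width: 0.215
clock: 9.0
position: [0.4661, 0.1086, 0.0734]
ee_rot: [-0.661, 0.751, 0.0, -0.0]
ft_force: [-3.0, -0.2, -1.8]
grip_width: 0.212
[-2.97319035 -0.15189444 -1.82604064]
```

```bash
python3 -m crank '[[[0.07,-0.01,0,0,0,0,5],[0.07,-0.01,0,0,0,0,5],[0,0,0,0,0,0,5],[0,0,0,0,0,0,5],[0,0,0,0,0,0,5],[0,0,0,0,0,0,5],[0,0,0,0,0,0,5],[0,0,0,0,0,0,5]]]' 100
python3 -m crank '[[[0.03,0,0,0,0,0,5],[0,0,0,0,0,0,5],[0,0,0,0,0,0,5],[0,0,0,0,0,0,5],[0,0,0,0,0,0,5],[0,0,0,0,0,0,5],[0,0,0,0,0,0,5],[0,0,0,0,0,0,5]]]' 100
python3 m.py 5
```

```text
clock: 10.0
position: [0.4744, 0.1074, 0.0735]
ee_rot: [-0.661, 0.751, -0.0, -0.0]
ft_force: [-4.3, 0.2, -4.3]
grip_width: 0.216
clock: 11.0
position: [0.4763, 0.1074, 0.0735]
ee_rot: [-0.661, 0.751, -0.0, -0.0]
ft_force: [-4.6, 0.3, -4.4]
grip_width: 0.218
[0.4763 0.1074 0.0735] jaw -97.27969172069568 [ 0.     -0.0001 -1.    ] [-4.6186  0.3113 -4.4046] 0.2183241899559489
n 514 ztop 0.1031844876766657 min [0.5462 0.0464 0.0563] max [0.6353 0.1389 0.1048]
bowl [0.589  0.094  0.0464] 61
rim plane [-0.0346 -0.0219  0.0999]
scoop yaw -6.808300523335286 0.11354054193738897
bowl in disp -0.030795747665527444 0.00012873281792516965
```

View pics/c5.png

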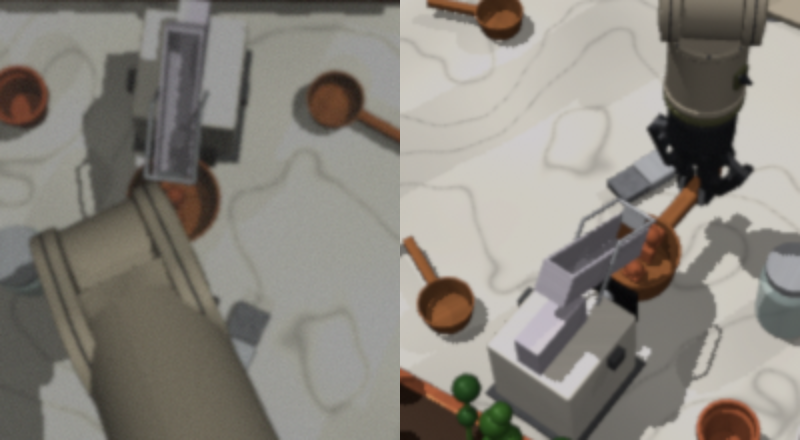

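The chute is empty and the crocks are in the bowl (right pane about (640,255)). Force is 4.6 N, equivalent to about 20 mm of travel. I zoom in to count the crocks and measure the paddle travel independently.

```bash
python3 - <<'E'
from h import *
a=cv2.imread('pics/scene5.png'); cv2.imwrite('pics/z5.png',cv2.resize(a[225:300,290:390],None,fx=8,fy=8,interpolation=cv2.INTER_CUBIC))
v,u=np.mgrid[0:480,0:640]; ax=np.array([.9934,-.115]);O=np.array([.6196,.0903])
for n in '0','4','5':
    d=np.load('pics/scene%s.npy'%n); im=cv2.imread('pics/scene%s.png'%n); P=cloud('scene',d); Z=P[...,2]
    m=(d>0)&(u>300)&(u<340)&(v>255)&(v<300)&(im.max(2)<45)&(Z>.05)&(Z<.12); q=(P[m][:,:2]-O)@ax; print(n,len(q),np.percentile(q,[10,25,50,75,90]))
d=np.load('pics/scene5.npy'); P=cloud('scene',d)
for x,y in((0,0),): pass
im=a; hsv=cv2.cvtColor(im,cv2.COLOR_BGR2HSV)
np.set_printoptions(precision=3,suppress=True)
for n in '0','5':
    d=np.load('pics/top%s.npy'%n); P=cloud('top',d); Z=P[...,2]
    for k,b in dict(jar=(195,245,215,265),mister=(445,500,135,190),small=(200,240,138,178)).items():
        m=(d>0)&(u>b[0])&(u<b[1])&(v>b[2])&(v<b[3])&(Z>0.01)&(Z<.2); q=P[m]; print(n,k,np.median(q,0))
E
```

```text
0 197 [0.00660537 0.00772013 0.00851767 0.009403   0.01017604]
4 228 [0.0032014  0.00727761 0.00844501 0.00946084 0.01007636]
5 168 [0.02214822 0.02450761 0.02634227 0.0273341  0.02792085]
0 jar [0.521 0.248 0.107]
0 mister [ 0.69  -0.274  0.107]
0 small [0.723 0.279 0.05 ]
5 jar [0.52  0.258 0.108]
5 mister [ 0.69  -0.274  0.107]
5 small [0.722 0.28  0.049]
```

View pics/z5.png

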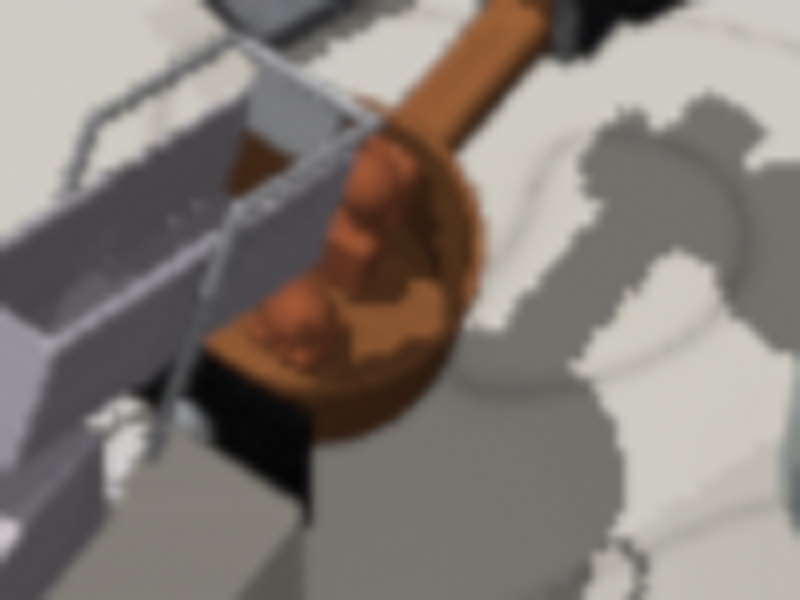

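```bash
python3 - <<'E'
from h import *
v,u=np.mgrid[0:480,0:640]
for n in '0','5':
    d=np.load('pics/scene%s.npy'%n);P=cloud('scene',d);Z=P[...,2]
    m=(d>0)&(u>385)&(u<425)&(v>245)&(v<300)&(Z>.1)&(Z<.115);print(n,np.median(P[m],0))
print(manip.hand_in())
E
```

```text
0 [0.52940803 0.2552046  0.108389  ]
5 [0.53007365 0.25554482 0.1082936 ]
the job is handed in; nothing more can be done
None
```

I gripped the large scoop by its handle at 100 N and lifted it. I then lined its bowl up under the chute and pushed the paddle in slowly until all three crocks had slid into the bowl. I handed the job in at about 11 s with the scoop still held against the paddle; no verdict is reported.

What the last checks showed:
- **Crocks:** the chute is empty and all three are visible in the bowl.
- **Paddle travel:** the estimates differ slightly, but all lie within 15–25 mm. The camera shift of the paddle gives about 18 mm, the arm's travel about 19 mm, and the 4.6 N push about 22 mm.
- **Scoop:** the rim is about 100 mm up, so the underside is about 55 mm above the sill. Level is within about 2.5°, on a partly hidden rim.
- **Bystanders:** the mister and small pot are where they started. The jar looked about 10 mm off in the top view, where the arm hides part of it, but the scene camera shows it moved less than 1 mm. I did not re-measure the brush, pot and saucer; nothing touched them in the pictures.

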